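Set and lock the actuator's position dial

TASK

On the actuator's setting head, push the dial's peg round with a fingertip until the dial's index mark lines up with the long line of the scale. Then push the lock bolt's tab towards the dial until the bolt is fully home, leaving the dial lined up. Only push: do not take the peg or the tab between the fingers, do not shift the scale ring, and leave the loose things around where they lie.

Things in the scene. Friction and masses are not known exactly. Their poses are not given: they have to be found in the camera images.
- head: Setting head: an aluminium casting, 55 mm high, bolted to the bench. From its origin (on the bench, under the dial axis) its body runs 85 mm to +x, -x and +y and 150 mm to -y along its own axes, its foot 6 mm more. Axes: z up, y from the lock bolt through the dial towards the scale.
- dial_axis (a point): Centre of the upper face (67 mm above the bench) of the head's black round dial, 108 mm across and 12 mm thick, which turns without stops about a vertical axis. It is stiff (about 0.08 N m, some 2 N at the peg) and stays where it is left, without coasting or springing back. This point's axes are the head's.
- index_tip (a point): Outer end of the dial's index mark, a white line 30 mm long and 5 mm wide on the black dial, running radially to the rim. The point is 55 mm from the dial axis, at the height of the dial's upper face, and turns with the dial.
- peg_top (a point): Centre of the top of the dial's peg: a round steel upright pin, 16 mm across, standing 30 mm above the dial's face, its axis 38 mm from the dial axis and diametrically opposite the index mark. Pushed round to turn the dial.
- long_line (a point): Inner end of the scale's one long line (black, 22 x 5 mm), which crosses the whole scale ring; 55 mm from the dial axis, at the height of the dial's face, so it coincides with index_tip when the two are in line.
- scale (a joint): Turn of the scale ring in rad, counter-clockwise from above; at 0 the long line points to the head's +y. A steel ring round the dial, inner radius 55 mm, outer 78 mm, face 6 mm below the dial's: an arc of 180 degrees with short black lines (9 mm) every 15 degrees, the long line in its middle. Set differently each time (-0.7 to 0.7), very stiff; it must stay as set.
- tab_top (a point): Centre of the top of the lock bolt's thumb tab: an upright steel plate 26 mm wide (head x), 12 mm thick (head y), on a flat slide; top 95 mm, slide's face 65 mm above the bench. Unlocked it is 113 mm to -y of the dial axis; behind it (-y) are 31 mm of flat casting. Low guides 12 mm high stand 16 to 22 mm either side of the slide's centre line.
- bolt (a joint): Travel of the lock bolt in m, level along the head's +y towards the dial: 0 unlocked (as it starts), 0.028 fully home against its stop, nose at the dial's rim. It takes about 2 N, more when pushed fast, and stays where it is left. In this model it does not physically stop the dial from being turned.
- fitting: Loose brass fitting, 26 mm across, 28 mm high, upright on the head's top about 62 mm to +x and 115 mm to -y of the dial axis. Origin: centre of its underside. Bystander.
- nut: Loose steel ring nut, 28 mm across, 14 mm high, on the head's top about 60 mm to -x and 112 mm to -y of the dial axis. Origin: centre of its underside. Bystander.
- meter: Handheld meter in a yellow case, 180 x 86 x 39 mm, lying on the bench to the right. Origin: centre of its underside. Bystander.
- gauge: Loose round pressure gauge lying face up on the bench to the left, 100 mm across, 33 mm high, with a brass stem at its side. Origin: centre of its underside. Bystander.
- cover: Loose round aluminium cover, 124 mm across, 20 mm high, on the bench to the right. Origin: centre of its underside. Bystander.
- can: Can, 52 mm across, 150 mm high, upright on the bench to the left. Origin: centre of its underside. Bystander.
- cup: Open steel cup, 72 mm across, 60 mm high, on the bench to the left. Origin: centre of its underside. Bystander.
- wrench: Steel wrench lying flat on the bench beyond the head, its length across the bench, under 15 mm high. Origin: centre of its underside. Bystander.

How it is judged:
On the way, in this order (a step that is already met when the one before it is completed fails the run):
1. the index mark is lined up with the long line while the bolt is still unlocked (horizontal distance between index_tip and long_line below 0.0045 m and value of joint bolt below 0.01 m), for 0.3 s.
2. the lock bolt is pushed fully home (value of joint bolt above 0.025 m), for 0.2 s.
At the end, for the whole second after the job is handed in: The outer end of the index mark is within 4.5 mm (about 4.5 degrees) of the inner end of the long line, and the lock bolt is within 3 mm of its stop (horizontal distance between index_tip and long_line below 0.0045 m and value of joint bolt above 0.025 m); the robot touches nothing.
It fails at once if the scale ring was turned by more than 4 mm at the long line (distance of long_line from where it was at the start of the episode above 0.004 m).
It fails at once if the peg was taken between the fingers (horizontal distance between the grasp point and peg_top below 0.008 m and height (world z) of the grasp point below 0.107 m).
It fails at once if the tab was taken between the fingers (horizontal distance between the grasp point and tab_top below 0.008 m and height (world z) of the grasp point below 0.105 m).
It fails at once if a loose thing was moved by more than 20 mm or lifted (distance of any of fitting, nut, meter, gauge, cover, can, cup, wrench from where it was at the start of the episode above 0.02 m).
It also fails if it takes over 48 s, if anything falls off the work surface, if the arm or the gripper's body presses on something with over 40 N, if the wrist force passes 120 N, or if a joint passes its speed limit or range.

ROBOT

A 6-joint arm with a two-finger parallel gripper is mounted at the origin on the work surface. World frame = base frame: x ahead of the robot, y to its left, z up, the work surface at z = 0. Lengths are in m, angles in rad, forces in N, time in s.
With the tool pointing down it reaches from about 0.3 to 0.775 m from the base axis. Payload 14.6 kg.
Tool frame: the origin (TCP) lies midway between the tips of the shut fingers; the grasp point (between the pads) lies 19 mm behind it (ctrl.pinch_z is the distance from the TCP to the grasp point, in m); z points along the fingers, y is the line along which they close (so a half turn about z gives the same grasp; the last joint's range is limited). The gripper opens to 94 mm and grips with 3 to 60 N. Pads are 16 mm wide; open, the fingers measure 119 mm over their backs; the gripper's body (75 mm by 177 mm) begins 78 mm behind the grasp point.
Start: joints at [1.135, 0.3, 1.521, -0, 1.321, -0.067], TCP at [0.198, 0.513, 0.169] pointing down, gripper open.
Joint ranges: [-3.03, 3.03], [-0.79, 2.21], [0.23, 2.52], [-1.04, 4.18], [0, 3.07], [-2.55, 2.55]. Speed limits (rad/s): [2.22, 2.22, 2.57, 3.14, 3.14, 3.14].

INTERFACE

Orientations are given as [roll, pitch, yaw] about the fixed x, y, z axes, in that order (R = Rz(yaw) Ry(pitch) Rx(roll)).
In Python, from station import ctrl gives the robot as it stands.
- The arm moves only by the tool jog_arm, never from a script. Its argument "motion" is a list of rows, each a list of 7 numbers: the shift along the tool's x, y, z in m, then the turn, a rotation vector about the tool's x, y, z in rad, then the opening, from -1 (shut) to 1 (fully open). In form: [[tx, ty, tz, rx, ry, rz, gripper], ...]. A call has 1 to 5 rows; each row shifts and turns the commanded pose from where the row before left it, along the tool's axes as they then stand; what a row does not reach is not made up. A row lasts 1/10 s, in which the tool goes at most 50 mm and 8.59 degrees, less where a joint would pass 70% of its speed; a pose out of reach is approached as far as the arm can. A call is refused whole if a number of a shift passes 0.05 or a number of a turn 0.15, either way. A call with a gripper value outside its range is refused whole. The fingers move at their own pace and stop on an object; "squeeze" is the grip in N (left out, the last holds). Time passes only in rows, so rows that do not move let the fingers close. It gives the time, the measured TCP pose, the force, the opening and the grip force at its end, in the units of the state.
- ctrl.get_obs(): the state, without advancing time (a new reading comes with each control period).
- ctrl.camera(name): name is "side" or "top"; returns the picture (420x560x3 uint8, red, green, blue); there is no depth.
- ctrl.camera_model(name): a dict with "intrinsics" (3x3 intrinsics, pixels), "rvec" (rotation vector, rad) and "tvec" (3), from world to camera coordinates, as OpenCV has them. Camera axes: x right, y down, z forward; pixel columns grow to the right and rows downward; lengths in m; the calibration is good to about 2 mm. A picture is of the moment at which its call begins. camera_model takes no time and is no camera call.
- ctrl.hand_in(): hands the job in; it is judged then, once.
The state is a dict: "time_s": time; "qpos": joint angles; "joint_vel": joint speeds; "tau": joint torques, N m; "ee_pos": TCP position; "eef_rot": TCP orientation; "force": force on the tool from outside, world axes, zero at the start; "moment": the same for the moment, N m; "grip_width": finger opening in m; "grip_force": force on a finger pad.
Only numpy, scipy, OpenCV 4.12 (cv2) and the standard library are available. Lean on these libraries where they do the work, as an engineer would, in place of code of your own. Each camera call takes 0.05 s, during which the arm holds its last target. There are 200 camera calls.

## Working session

There is one attempt and no reset: what is moved stays moved. The work goes in short steps, Python scripts to look and compute and a tool call to move; the robot and the scene stay as the last step left them, time stands still between calls to the robot, and variables do not carry over. Pictures are saved under pics/ and viewed, at most 10 in all, crops included, and the job is handed in when it is done.

Besides the shell and the picture viewer there is one more tool, called after "Call:" as a command line: name --pt "numbers of a row" for each row, then --argument value for the rest. jog_arm: Moves the arm, as the interface text tells. Its arguments: {"type":"object","properties":{"motion":{"type":"array"},"squeeze":{"type":"number"}},"required":["motion"]}

```bash
mkdir -p pics; cat > h.py <<'E'
import numpy as np, cv2
from station import ctrl
def save(n,f):
    im=ctrl.camera(n); cv2.imwrite(f,im[:,:,::-1]); return im
def ray(n,uv,z):
    m=ctrl.camera_model(n);R=cv2.Rodrigues(np.array(m["rvec"],float))[0];t=np.array(m["tvec"],float).ravel()
    d=R.T@np.linalg.inv(np.array(m["intrinsics"]))@np.array([uv[0],uv[1],1.]);c=-R.T@t
    return c+d*(z-c[2])/d[2]
def proj(n,p):
    m=ctrl.camera_model(n)
    return cv2.projectPoints(np.array(p,float).reshape(-1,3),np.array(m["rvec"],float),np.array(m["tvec"],float),np.array(m["intrinsics"],float),None)[0].reshape(-1,2)
E
python3 - <<'E'
from h import *
for n in("top","side"):
    save(n,f"pics/{n}0.png")
    m=ctrl.camera_model(n);R=cv2.Rodrigues(np.array(m["rvec"],float))[0];print(n,-R.T@np.array(m["tvec"]).ravel(),m["intrinsics"])
o=ctrl.get_obs();print(o)
E
```

```text
top [ 0.37397547 -0.02088956  1.47567534] [[423.2719449    0.         281.79389792]
 [  0.         423.2719449  207.33508474]
 [  0.           0.           1.        ]]
side [ 0.16545152 -0.59348879  0.9656669 ] [[413.04354037   0.         279.39679853]
 [  0.         413.04354037 208.11133757]
 [  0.           0.           1.        ]]
{'time_s': 0.1, 'qpos': array([ 1.13538426e+00,  3.00417093e-01,  1.52150597e+00,  7.97981245e-06,
        1.32071875e+00, -6.65762954e-02]), 'joint_vel': array([-4.48817146e-05, -4.42607926e-04, -2.76074975e-03,  7.92512675e-04,
       -1.05136536e-03, -1.03554413e-04]), 'tau': array([ 5.70561169e-04, -5.32642257e+01, -3.53282261e+01,  7.09185773e-02,
        2.34706403e-02, -3.48933588e-05]), 'ee_pos': array([0.19816383, 0.51276663, 0.16814775]), 'eef_rot': array([-3.14054633e+00, -7.75100972e-05,  2.77275486e+00]), 'force': array([ 0.00994593, -0.44908595, -0.09486277]), 'moment': array([-0.05974444, -0.02427006,  0.06710682]), 'grip_force': 0.0, 'grip_width': 0.09409292457158121}
```

View pics/top0.png

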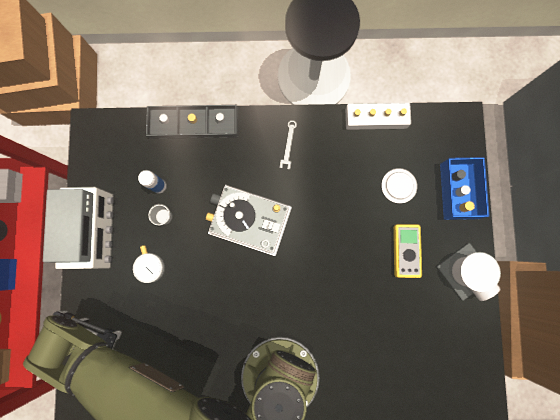

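View pics/side0.png

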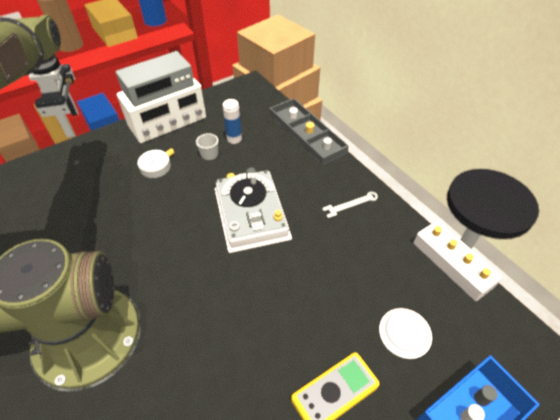

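The head is at about (250,220) in top, with +y of head pointing left. In side it is at about (252,208). I'll enlarge both crops.

```bash
python3 - <<'E'
import cv2
a=cv2.imread("pics/top0.png")[175:265,200:300];b=cv2.imread("pics/side0.png")[160:255,205:300]
cv2.imwrite("pics/c0.png",cv2.resize(a,(800,600*96//80 if 0 else 600),interpolation=cv2.INTER_CUBIC) if 0 else cv2.resize(a,None,fx=6.6,fy=6.6,interpolation=cv2.INTER_CUBIC))
cv2.imwrite("pics/c1.png",cv2.resize(b,None,fx=6.3,fy=6.3,interpolation=cv2.INTER_CUBIC))
E
```

```text
(no output)
```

View pics/c0.png

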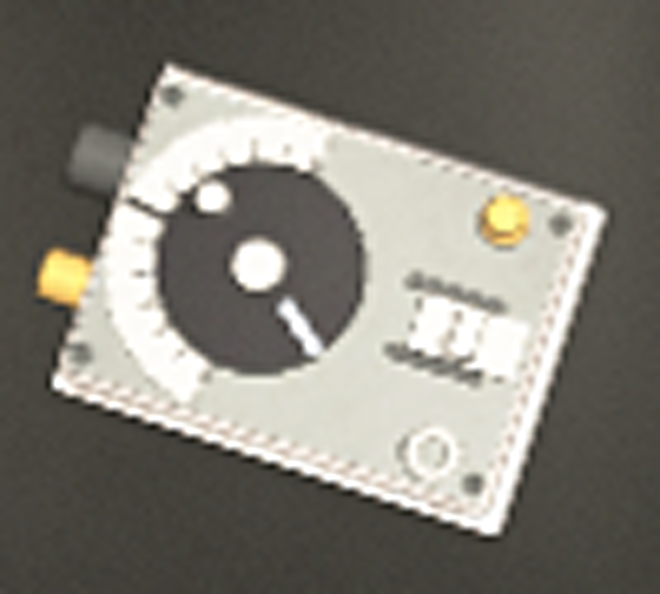

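View pics/c1.png

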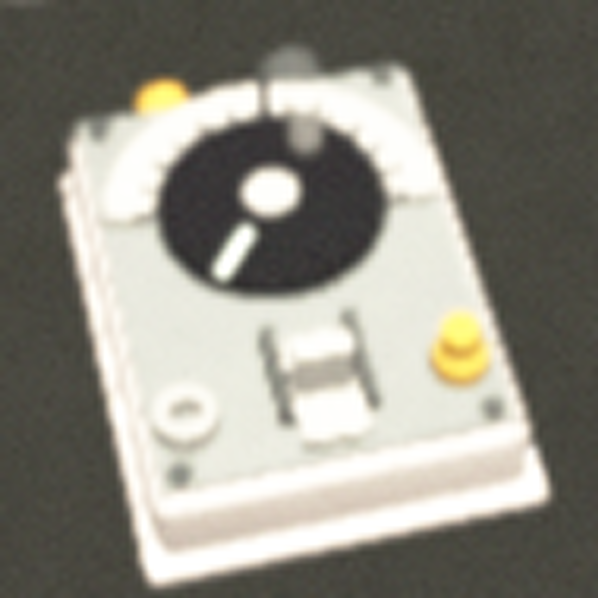

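The enlarged top crop shows the dial disc centred near crop (262,268), and the index running to its tip near (320,352). The peg top is near (212,195) and the long line runs from (127,202) to (167,214). The tab is near (455,325). I'll turn these into world positions.

```bash
cat >> h.py <<'E'
def dialfit(im,c,n="top",r=24,z=.067):
    g=cv2.GaussianBlur(im,(0,0),.5).max(2); 
    m=np.zeros(g.shape,np.uint8);cv2.circle(m,(int(c[0]),int(c[1])),r,255,-1)
    k=((g<125)&(m>0)).astype(np.uint8)
    _,l,s,_=cv2.connectedComponentsWithStats(k);i=1+s[1:,4].argmax()
    cs,_=cv2.findContours((l==i).astype(np.uint8),0,2);h=cv2.convexHull(max(cs,key=cv2.contourArea))
    return cv2.fitEllipse(h)
E
python3 - <<'E'
from h import *
im=cv2.imread("pics/top0.png"); 
up=lambda x,y:(200+(x+.5)/6.6-.5,175+(y+.5)/6.6-.5)
us=lambda x,y:(205+(x+.5)/6.3-.5,160+(y+.5)/6.3-.5)
P=np.round
C=ray("top",up(262,269),.067);C1=ray("side",us(271,207),.067)
e=dialfit(im,up(262,268));print("ell",e,P(ray("top",e[0],.067),4))
print("C",P(C,4),P(C1,4))
pts={"idx":((322,352),(222,276),.067),"idxin":((285,305),(250,230),.067),"peg":((212,195),(308,122),.097),"longin":((168,215),(263,112),.061),"longout":((127,202),(262,84),.061),"hub":((258,265),(271,190),.067),
"fit":((507,215),(463,325),.083),"nut":((432,453),(184,410),.069),
"c1":((170,68),(400,68),.055),"c3":((498,533),(165,540),.0),"c2":((605,208),(548,497),.0),"c4":((55,380),(75,125),.055)}
for k,(a,b,z) in pts.items():
    A=ray("top",up(*a),z);B=ray("side",us(*b),z);f=lambda v:np.round([np.hypot(*(v-C)[:2])*1e3,np.degrees(np.arctan2(*(v-C)[1::-1]))],1)
    print(k,P(A[:2],4),P(B[:2],4),f(A),f(B))
E
```

```text
ell ((239.0305938720703, 214.9635009765625), (31.280996322631836, 31.729541778564453), 1.2004168033599854) [0.5385 0.1289 0.067 ]
C [0.5373 0.1281 0.067 ] [0.5343 0.123  0.067 ]
idx [0.4945 0.0978] [0.4943 0.0997] [  52.4 -144.7] [  51.5 -146.5]
idxin [0.5187 0.1165] [0.519  0.1163] [  21.9 -147.9] [  21.7 -147.1]
peg [0.5713 0.1498] [0.5632 0.1343] [40.4 32.5] [26.7 13.4]
longin [0.5665 0.1768] [0.5653 0.1822] [56.8 59. ] [60.9 62.6]
longout [0.5735 0.1978] [0.5746 0.1985] [78.6 62.5] [79.7 62.1]
hub [0.5393 0.1301] [0.5398 0.132 ] [ 2.9 44.3] [ 4.7 57.1]
fit [0.5608 0.003 ] [0.5614 0.004 ] [127.2 -79.3] [126.4 -79. ]
nut [0.4426 0.0426] [0.4414 0.0419] [ 127.5 -137.9] [ 128.9 -138. ]
c1 [0.644  0.1768] [0.639  0.1751] [117.3  24.5] [112.1  24.8]
c3 [0.4036 0.0114] [0.419  0.0322] [ 177.4 -138.9] [ 152.3 -141. ]
c2 [ 0.5749 -0.0478] [ 0.5745 -0.0448] [179.9 -77.9] [176.9 -77.8]
c4 [0.4834 0.235 ] [0.4886 0.2308] [119.7 116.7] [113.6 115.4]
```

Call:
jog_arm --pt "-0.045 -0.019 0 0 0 0 -1" --pt "-0.045 -0.019 0 0 0 0 -1" --pt "-0.045 -0.019 0 0 0 0 -1" --pt "-0.045 -0.019 0 0 0 0 -1" --pt "-0.045 -0.019 0 0 0 0 -1" --squeeze 10

```text
time_s: 0.6
ee_pos: [0.3749, 0.3416, 0.1685]
eef_rot: [-3.141, -0.0, 2.773]
force: [0.6, 0.9, 0.7]
grip_width: 0.0573
grip_force: 0.0
```

Call:
jog_arm --pt "-0.045 -0.019 0 0 0 0 -1" --pt "-0.045 -0.019 0 0 0 0 -1" --pt "-0.045 -0.019 0 0 0 0 -1" --pt "-0.045 -0.019 0 0 0 0 -1" --pt "-0.045 -0.019 0 0 0 0 -1"

```text
time_s: 1.1
ee_pos: [0.5506, 0.1718, 0.1684]
eef_rot: [-3.141, -0.0, 2.773]
force: [0.2, 0.4, 0.5]
grip_width: 0.0175
grip_force: 0.0
```

Call:
jog_arm --pt "0 0 0 0 0 -0.14 -1" --pt "0 0 0 0 0 -0.14 -1" --pt "0 0 0 0 0 -0.14 -1" --pt "0 0 0 0 0 -0.14 -1" --pt "0 0 0 0 0 -0.14 -1"

```text
time_s: 1.6
ee_pos: [0.5494, 0.1735, 0.1682]
eef_rot: [3.142, -0.001, -2.805]
force: [-0.7, -1.3, -0.1]
grip_width: 0.0005
grip_force: 0.0
```

Call:
jog_arm --pt "0 0 0 0 0 -0.14 -1" --pt "0 0 0 0 0 -0.13 -1" --pt "0 0 0 0 0 0 -1" --pt "0 0 0 0 0 0 -1"

```text
time_s: 2.0
ee_pos: [0.5494, 0.1735, 0.1684]
eef_rot: [3.141, -0.0, -2.544]
force: [-0.1, -0.1, -0.2]
grip_width: 0.0002
grip_force: 0.0
```

```bash
cat >> h.py <<'E'
def pose():
    o=ctrl.get_obs();return np.array([*o["ee_pos"],o["eef_rot"][2]]),o
def to(x,y,z,yaw):
    "shift in current tool axes and turn needed (tool pointing down)"
    p,o=pose();R=cv2.Rodrigues(np.zeros(3))[0];s,c=np.sin(p[3]),np.cos(p[3]);d=np.array([x,y,z])-p[:3]
    print("pose",p.round(4),o["eef_rot"].round(4),"t",o["time_s"],"F",o["force"].round(1),"w",o["grip_width"])
    print("shift",(np.array([c*d[0]+s*d[1],s*d[0]-c*d[1],-d[2]])).round(4),"rz",round(-((yaw-p[3]+np.pi)%(2*np.pi)-np.pi),4))
E
python3 - <<'E'
from h import *
to(.5502,.1759,.078,3.744)
im=save("side","pics/s1.png");c=im[100:260,160:340];cv2.imwrite("pics/s1c.png",cv2.resize(c[:,:,::-1],None,fx=3.7,fy=3.7,interpolation=cv2.INTER_CUBIC))
E
```

```text
pose [ 0.5494  0.1735  0.1684 -2.5443] [ 3.1414e+00 -5.0000e-04 -2.5443e+00] t 2.0 F [-0.1 -0.1 -0.2] w 0.00021802415298323918
shift [-0.002   0.0015  0.0904] rz -0.0051
```

View pics/s1c.png

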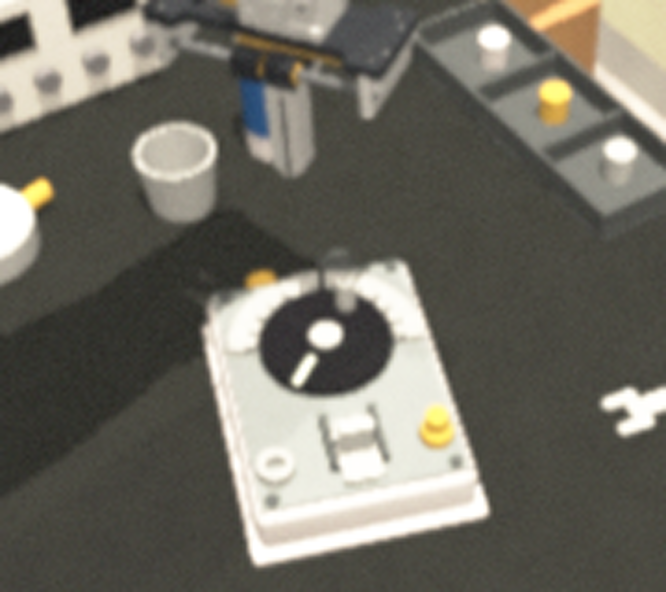

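Side view: the shut fingers are above and to the left of the peg (crop 345,290) and the area is clear. Lowering beside the peg.

Call:
jog_arm --pt "-0.002 0.0015 0.03 0 0 0 -1" --pt "0 0 0.03 0 0 0 -1" --pt "0 0 0.02 0 0 0 -1" --pt "0 0 0.009 0 0 0 -1" --pt "0 0 0 0 0 0 -1"

```text
time_s: 2.55
ee_pos: [0.5499, 0.1758, 0.0789]
eef_rot: [3.141, -0.002, -2.542]
force: [-0.3, 0.3, 0.3]
grip_width: 0.0006
grip_force: 0.0
```

```bash
cat >> h.py <<'E'
C=np.array([.537,.128])
def arc(th,tan,rad=.038,z=.079):
    "pusher pose with peg at th deg, centre tan ahead ccw"
    t=np.radians(th);p=C+rad*np.array([np.cos(t),np.sin(t)])+tan*np.array([-np.sin(t),np.cos(t)])
    to(p[0],p[1],z,t+np.pi)
E
python3 - <<'E'
from h import *
arc(34.5,.024)
# constant rows for 8deg
for d in (8,):
    a=np.radians(d);r=np.array([.038,.0205]) # rad,tan in frame; tool x = -rad, y=+tan
    n=np.array([[np.cos(-a),-np.sin(-a)],[np.sin(-a),np.cos(-a)]])@r
    print(a,"x",-(n-r)[0],"y",(n-r)[1])
E
```

```text
pose [ 0.5499  0.1758  0.0789 -2.5419] [ 3.1410e+00 -1.5000e-03 -2.5419e+00] t 2.55 F [-0.3  0.3  0.3] w 0.0006173135770173987
shift [-0.0003 -0.0081 -0.0001] rz -0.0024
0.13962634015954636 x -0.0024832351818610127 y -0.005488082427280293
```

Call:
jog_arm --pt "0 -0.004 0 0 0 0 -1" --pt "0 -0.004 0 0 0 0 -1" --pt "0 -0.002 0 0 0 0 -1" --pt "0 -0.002 0 0 0 0 -1" --pt "0 0 0 0 0 0 -1"

```text
time_s: 3.05
ee_pos: [0.5573, 0.1658, 0.0799]
eef_rot: [-3.141, 0.0, -2.541]
force: [-0.7, 0.4, -0.6]
grip_width: 0.0006
grip_force: 0.0
```

Call:
jog_arm --pt "-0.0025 -0.0055 0 0 0 0.14 -1" --pt "-0.0025 -0.0055 0 0 0 0.14 -1" --pt "-0.0025 -0.0055 0 0 0 0.14 -1" --pt "0 0 0 0 0 0 -1"

```text
time_s: 3.45
ee_pos: [0.5714, 0.1543, 0.0797]
eef_rot: [-3.142, 0.0, -2.963]
force: [-0.9, -0.0, 0.2]
grip_width: 0.0005
grip_force: 0.0
```

```bash
python3 - <<'E'
from h import *
arc(34.5-24,.0205)
im=save("side","pics/s2.png");c=im[140:260,190:310];cv2.imwrite("pics/s2c.png",cv2.resize(c[:,:,::-1],None,fx=5,fy=5,interpolation=cv2.INTER_CUBIC))
E
```

```text
pose [ 0.5714  0.1543  0.0797 -2.9632] [-3.1415e+00  1.0000e-04 -2.9632e+00] t 3.45 F [-0.9 -0.   0.2] w 0.0004705051840315172
shift [0.0006 0.0009 0.0007] rz -0.0048
```

View pics/s2c.png

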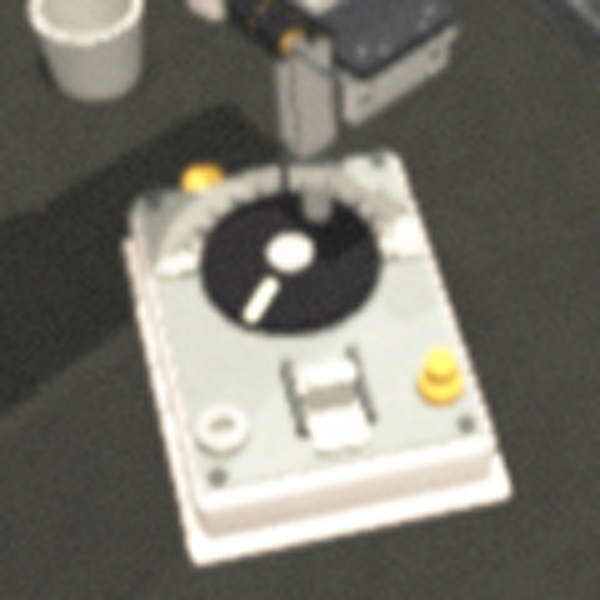

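The dial looks unturned, with the fingertip drawn near crop (305,158). I'll compare that with where the TCP should project.

```bash
python3 - <<'E'
from h import *
p,_=pose()
q=proj("side",[p[:3],[.537,.128,.067],[.5683,.1495,.097],[.5683,.1495,.067]]);print(((q-[190,140])*5+2).round(0))
print(proj("side",[p[:3]]),proj("top",[p[:3]]))
for s in ("s2","s1"):
  for z in(.067,.097): print(z,ray("side",(190+318/5,140+(193 if z>.08 else 215)/5),z).round(4))
print(ray("side",(190+305/5,140+155/5),.0797))
E
```

```text
[[314. 191.]
 [289. 257.]
 [313. 177.]
 [316. 213.]]
[[252.42328237 177.78468483]] [[230.90847388 204.94293739]]
0.067 [0.5685 0.1451 0.067 ]
0.097 [0.5642 0.1352 0.097 ]
0.067 [0.5685 0.1451 0.067 ]
0.097 [0.5642 0.1352 0.097 ]
[0.58226799 0.18088102 0.0797    ]
```

```bash
cat >> h.py <<'E'
def comp(f):
    a=ctrl.camera("side")[160:220,215:290];b=ctrl.camera("top")[180:250,205:280]
    k=lambda c:cv2.resize(c[:,:,::-1],(395,int(395*c.shape[0]/c.shape[1])),interpolation=cv2.INTER_CUBIC)
    a,b=k(a),k(b);H=max(len(a),len(b));o=np.zeros((H,800,3),np.uint8);o[:len(a),:395]=a;o[:len(b),405:]=b;cv2.imwrite(f,o)
E
python3 - <<'E'
from h import *
comp("pics/k1.png")
E
```

```text
(no output)
```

View pics/k1.png

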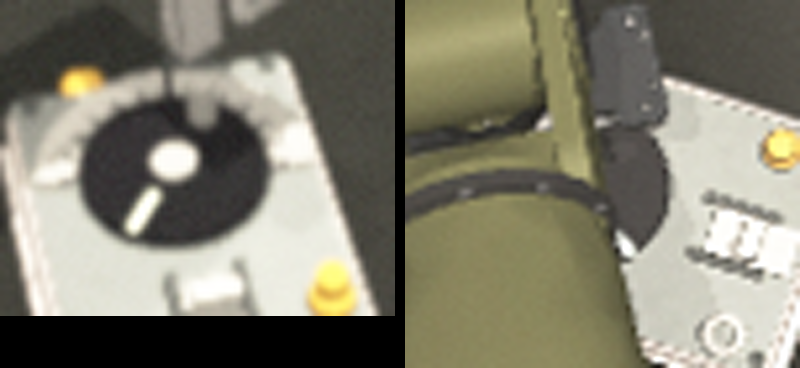

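The index (side crop 130,225 to 155,190) has not moved. The finger's lower end blends into the shaded ring, so I'll check raw pixel values.

```bash
python3 - <<'E'
from h import *
a=cv2.imread("pics/side0.png",0);b=cv2.imread("pics/s2.png",0)
np.set_printoptions(linewidth=200)
print(a[166:190,242:264]);print(b[162:190,242:264])
print(ray("side",(160+293/3.7,100+172/3.7),.168), ((proj("side",[[.5494,.1735,.168]])-[160,100])*3.7))
E
```

```text
[[ 70  71  72  72  67  69  75  75  76  79  78  75  72  75  71  72  73  72  75  72  71  72]
 [ 66  67  72  72  74  74  76  94 104 105 101  93  83  72  74  70  73  70  72  72  71  72]
 [ 75  72  71  73  75  90 104 118 128 131 124 118 100  82  73  73  75  69  73  73  73  71]
 [ 73  72  71  76  87 105 126 135 139 141 139 130 116  90  78  73  70  71  72  73  72  75]
 [ 70  71  70  79  98 118 132 138 139 143 141 138 127 103  82  75  81  86  94 104 107 105]
 [ 70  70  73  84 101 119 136 143 146 149 148 144 140 127 115 110 120 135 157 175 174 163]
 [ 95 107 121 119 110 132 166 178 180 185 183 179 181 186 188 183 187 198 212 224 223 212]
 [173 197 217 201 145 170 227 237 235 236 237 238 237 240 240 235 233 230 232 232 232 225]
 [240 246 250 242 175 200 249 251 251 252 252 252 252 251 251 249 247 245 243 240 236 231]
 [252 252 252 247 182 201 250 252 251 252 253 253 252 251 252 253 252 251 251 249 245 240]
 [252 253 252 246 181 192 248 250 241 245 251 251 249 244 251 253 254 253 253 252 251 249]
 [249 251 248 231 159 159 227 231 208 212 232 237 228 227 248 251 253 253 253 253 253 252]
 [224 22
[... 2998 characters left out ...]
 53  53  54  57  52  42  37  38  54  88 115 121 114  89  53  36  36  33  38  65 107 138]
 [ 49  53  51  58  53  55  49  43  41  55  71  83  77  58  43  38  31  33  36  38  64  97]
 [ 55  54  54  55  61  65  62  55  47  41  45  41  47  36  36  37  36  42  39  36  40  65]
 [ 57  51  62  86 117 124 128 121  95  59  44  37  33  29  34  35  34  34  34  37  35  52]
 [ 56  62 106 163 205 220 221 212 181 126  65  41  38  37  34  34  34  37  35  34  40  49]
 [ 57  99 173 230 247 249 249 248 240 211 121  51  38  36  35  34  36  37  38  41  49  53]
 [ 73 143 226 248 251 252 252 252 251 242 155  57  41  38  39  35  37  38  46  52  48  53]]
[0.56407083 0.20625179 0.168     ] [[298.24491947 203.59141026]]
```

```bash
python3 - <<'E'
from h import *
for z in(.175,.22):
  for p in((665,125),(655,10),(660,68)): print(z,p,ray("top",(205+(p[0]-405)/5.27,180+p[1]/5.27),z).round(3))
q=proj("side",[[.198,.513,.168],[.198,.513,.195]]);print(q)
a=cv2.imread("pics/side0.png")[70:160,20:110]
b=ctrl.camera("side")[60:190,200:330][:,:,::-1]
k=lambda c:cv2.resize(c,(395,395),interpolation=cv2.INTER_CUBIC)
cv2.imwrite("pics/k2.png",np.hstack([k(a),k(b)]))
E
```

```text
0.175 (665, 125) [0.56  0.07  0.175]
0.175 (655, 10) [0.629 0.075 0.175]
0.175 (660, 68) [0.594 0.073 0.175]
0.22 (665, 125) [0.554 0.067 0.22 ]
0.22 (655, 10) [0.62  0.072 0.22 ]
0.22 (660, 68) [0.587 0.069 0.22 ]
[[ 78.34177876 135.40076687]
 [ 74.79924617 128.17183387]]
```

View pics/k2.png

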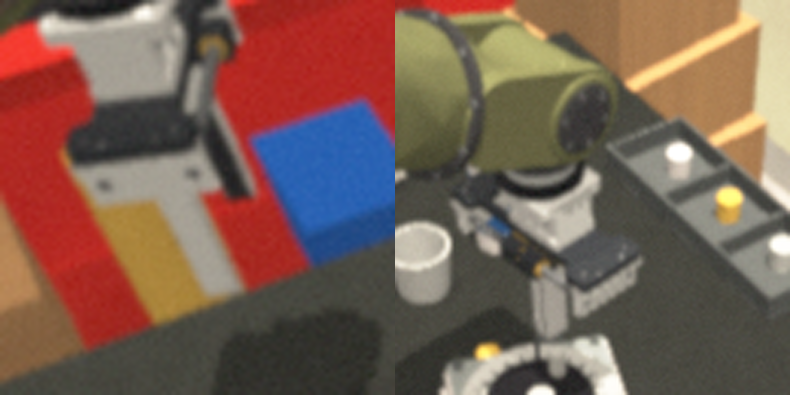

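The gripper body's end casts to the reported x, y to within 4 mm. But in both views the fingertips sit about 27 mm higher than the reported z, which also explains why they passed over the peg. I'll back off, then lower in stages while watching the force.

```bash
python3 - <<'E'
from h import *
arc(34.5,.033)
E
```

```text
pose [ 0.5709  0.1549  0.0797 -2.957 ] [ 3.1415 -0.     -2.957 ] t 3.65 F [-0.4 -0.  -0.2] w 0.00023242485537398004
shift [0.0169 0.0254 0.0007] rz -0.4176
```

Call:
jog_arm --pt "0.006 0.008 -0.01 0 0 0 -1" --pt "0.006 0.009 -0.01 0 0 0 -1" --pt "0.005 0.008 0 0 0 -0.14 -1" --pt "0 0 0 0 0 -0.14 -1" --pt "0 0 0 0 0 -0.14 -1"

```text
time_s: 4.15
ee_pos: [0.5494, 0.1773, 0.101]
eef_rot: [-3.141, 0.001, -2.533]
force: [-0.6, -0.3, -0.2]
grip_width: 0.0003
grip_force: 0.0
```

Call:
jog_arm --pt "0 0 0.015 0 0 0 -1" --pt "0 0 0.015 0 0 0 -1" --pt "0 0 0 0 0 0 -1"

```text
time_s: 4.45
ee_pos: [0.5486, 0.1767, 0.069]
eef_rot: [3.141, -0.002, -2.539]
force: [-0.3, -0.7, -0.5]
grip_width: 0.0004
grip_force: 0.0
```

```bash
cat >> h.py <<'E'
def tip():
    im=ctrl.camera("side");p,_=pose();q=proj("side",[p[:3]])[0];print("TCP px",q.round(1))
    u=int(q[0]);g=cv2.cvtColor(im,cv2.COLOR_RGB2GRAY)
    print(g[int(q[1])-16:int(q[1])+8,u-11:u+12])
E
python3 - <<'E'
from h import *
np.set_printoptions(linewidth=200)
arc(34.5,.033);tip()
E
```

```text
pose [ 0.5486  0.1767  0.069  -2.5391] [ 3.1409e+00 -1.8000e-03 -2.5391e+00] t 4.45 F [-0.3 -0.7 -0.5] w 0.00035444816825692065
shift [-0.0008 -0.0006 -0.01  ] rz 0.0004
TCP px [242.5 178.5]
[[ 73  76  74 100 139 158 157 129 123 153 166 161 153 151 137  93  74  73  68  74  74  71  75]
 [ 71  72  72  91 129 157 159 138 121 152 166 159 152 147 136  98  76  73  74  70  72  74  72]
 [ 61  63  70  85 121 158 160 143 124 151 164 159 153 152 139 100  76  73  74  73  75  74  75]
 [ 50  57  63  81 122 154 162 147 120 151 162 162 155 152 140 106  77  71  73  71  71  70  74]
 [ 52  54  55  71 110 151 163 151 125 150 164 162 158 154 140 106  79  72  74  75  81  80  78]
 [ 49  48  52  63 102 154 161 150 125 146 162 161 160 159 140 104  80  77  78  85 102 104  95]
 [ 51  52  51  60 102 155 164 150 125 137 159 165 162 160 129  91  77  78  83 101 126 126 116]
 [ 46  47  50  57  93 142 157 150 123 132 156 163 159 143 107  79  80  83  86 106 129 137 133]
 [ 49  46  51  55  68 105 133 144 126 124 155 160 149 124  87  76  80  85  95 115 131 135 133]
 [ 49  49  53  51  57  68  97 121 122 124 146 140 125 
[... 671 characters left out ...]
1  72  61  87  98 115 137 149 150]
 [189 188 192 195 183 160 158 158 154 135 103  84  77  68  56  43  39  49  60  96 133 145 145]
 [193 196 215 219 188 139 115 107 103  83  66  52  43  42  38  34  37  42  47  86 133 146 145]
 [207 223 235 235 192 124  86  66  62  55  51  48  43  43  46  44  36  40  47  84 128 142 145]
 [234 236 236 225 157  94  62  57  51  52  53  56  55  49  51  50  43  47  47  74 116 137 142]
 [248 238 209 163 105  65  55  52  51  52  54  52  52  54  54  51  48  51  52  63  92 112 123]
 [248 229 169 103  62  52  54  51  51  54  53  52  52  55  54  53  54  53  53  56  62  77  84]
 [228 176 108  70  51  55  52  54  52  51  49  50  53  51  57  57  61  67  62  55  56  53  55]]
```

The tip's lowest pixel is at row 172 against a predicted 178.5, so the tool really is about 27–35 mm above the reported z. Lowering further.

Call:
jog_arm --pt "0 0 0.008 0 0 0 -1" --pt "0 0 0.008 0 0 0 -1" --pt "0 0 0 0 0 0 -1"

```text
time_s: 4.8
ee_pos: [0.5493, 0.1761, 0.0527]
eef_rot: [3.141, -0.001, -2.54]
force: [0.3, -0.2, 0.8]
grip_width: 0.0004
grip_force: 0.0
```

```bash
python3 - <<'E'
from h import *
np.set_printoptions(linewidth=200)
arc(34.5,.033);tip()
E
```

```text
pose [ 0.5493  0.1761  0.0527 -2.5403] [ 3.1411e+00 -1.4000e-03 -2.5403e+00] t 4.8 F [ 0.3 -0.2  0.8] w 0.000398171278279433
shift [-0.0006  0.0003 -0.0263] rz -0.0008
TCP px [243.1 182.5]
[[ 52  60  65  98 146 161 149 126 134 159 163 162 155 145 125  88  75  70  78  82  79  77  75]
 [ 49  51  61  95 138 158 153 125 126 156 161 160 155 145 127  89  74  76  89 100 103  96  86]
 [ 46  51  57  85 130 155 158 131 128 153 164 165 157 147 131  93  78  84  94 112 123 119 103]
 [ 54  50  55  75 122 155 159 136 127 154 164 164 160 151 138  99  85  89  90 112 130 132 117]
 [ 47  52  51  74 116 155 160 144 126 151 164 163 160 153 138 102  83  88  95 115 135 138 125]
 [ 53  54  53  73 111 154 161 147 122 151 162 159 155 149 132  97  89  89 102 127 138 137 128]
 [ 74  64  54  66 105 150 160 145 121 150 165 160 155 142 118  94 102 108 118 137 145 141 135]
 [120 101  71  54  91 138 159 147 122 152 164 163 157 143 102 106 139 152 152 164 168 164 161]
 [164 138 100  74  87 122 150 149 123 145 162 165 166 154 104 117 169 179 181 184 186 187 183]
 [174 162 133 115 122 144 162 157 131 143 163 172 175 16
[... 669 characters left out ...]
2  43  39  39  73 117 136 142 137]
 [228 194 154  95  59  49  54  49  50  53  55  53  54  51  51  52  46  46  60  89 115 121 114]
 [225 166 101  65  51  53  48  52  55  53  56  54  54  55  54  52  52  51  52  62  74  84  76]
 [177 107  67  56  55  50  54  55  55  58  54  52  52  52  60  63  68  61  56  51  50  55  49]
 [113  63  55  54  50  52  52  56  53  54  54  53  65  89 120 132 135 121  96  68  56  51  52]
 [ 76  55  52  53  51  51  51  53  55  52  58  66 112 174 220 229 228 216 180 129  77  56  49]
 [ 61  56  54  55  50  53  51  51  52  51  60 100 181 239 252 253 253 252 244 210 118  61  53]
 [ 58  55  54  54  50  55  52  53  51  54  69 142 231 251 253 254 254 254 253 244 153  69  50]]
```

```bash
python3 - <<'E'
from h import *
for z in (.06,.07,.08,.09,.1): print(z,proj("side",[[.5427,.1716,z],[.5493,.1761,z]]).round(1).tolist())
E
```

```text
0.06 [[241.7, 182.8], [242.8, 181.0]]
0.07 [[241.5, 180.5], [242.6, 178.7]]
0.08 [[241.2, 178.2], [242.4, 176.3]]
0.09 [[241.0, 175.8], [242.1, 174.0]]
0.1 [[240.7, 173.4], [241.9, 171.6]]
```

The seam between the fingers ends at row 175.5, which puts the true tip at about z = 0.09. I'll go 10 mm lower, watching the force.

Call:
jog_arm --pt "0 0 0.004 0 0 0 -1" --pt "0 0 0.003 0 0 0 -1" --pt "0 0 0.003 0 0 0 -1" --pt "0 0 0 0 0 0 -1"

```text
time_s: 5.25
ee_pos: [0.5496, 0.1761, 0.0432]
eef_rot: [3.141, -0.001, -2.54]
force: [0.7, 0.3, 0.7]
grip_width: 0.0001
grip_force: 0.0
```

Call:
jog_arm --pt "0 -0.004 0 0 0 0 -1" --pt "0 -0.004 0 0 0 0 -1" --pt "0 -0.003 0 0 0 0 -1" --pt "0 0 0 0 0 0 -1"

```text
time_s: 5.65
ee_pos: [0.5563, 0.1667, 0.0437]
eef_rot: [-3.142, 0.0, -2.541]
force: [-0.5, -0.8, -0.5]
grip_width: 0.0003
grip_force: 0.0
```

Call:
jog_arm --pt "0 -0.002 0 0 0 0 -1" --pt "0 -0.002 0 0 0 0 -1" --pt "0 0 0 0 0 0 -1"

```text
time_s: 5.95
ee_pos: [0.5584, 0.1638, 0.0437]
eef_rot: [3.141, 0.0, -2.541]
force: [0.7, 1.0, -1.2]
grip_width: 0.0003
grip_force: 0.1
```

Call:
jog_arm --pt "-0.0025 -0.0055 0 0 0 0.14 -1" --pt "-0.0025 -0.0055 0 0 0 0.14 -1" --pt "0 0 0 0 0 0 -1"

```text
time_s: 6.25
ee_pos: [0.5684, 0.1566, 0.0435]
eef_rot: [-3.142, -0.0, -2.823]
force: [0.2, 0.6, -0.3]
grip_width: 0.0004
grip_force: 0.0
```

```bash
cat >> h.py <<'E'
def index(n="side"):
    "index angle (deg) from the white mark on the dial: region within 20..54 mm"
    im=ctrl.camera(n).astype(float);g=im.min(2)
    v,u=np.mgrid[150:260,200:300]
    P=np.array([ray(n,(a,b),.067)[:2] for a,b in zip(u.ravel(),v.ravel())])-C
    r=np.hypot(*P.T);a=np.degrees(np.arctan2(P[:,1],P[:,0]));w=g[v.ravel(),u.ravel()]
    k=(r>.026)&(r<.048)
    h=np.array([w[k&(abs((a-c+180)%360-180)<4)].mean() for c in range(-180,180,6)]);print(dict(zip(range(-180,180,6),h.astype(int))))
    c=-180+6*h.argmax();s=k&(abs((a-c+180)%360-180)<14);ww=np.clip(w[s]-90,0,None)
    m=(P[s]*ww[:,None]).sum(0)/ww.sum();print("index",np.degrees(np.arctan2(m[1],m[0])),m)
E
python3 - <<'E'
from h import *
arc(14,.0205);index()
E
```

```text
pose [ 0.5684  0.1566  0.0435 -2.823 ] [-3.1415e+00 -2.0000e-04 -2.8230e+00] t 6.25 F [ 0.2  0.6 -0.3] w 0.00040523803567594574
shift [-0.0007  0.0003 -0.0355] rz 0.0742Traceback (most recent call last):
  File "<stdin>", line 2, in <module>
  File "h.py", line 43, in index
    P=np.array([ray(n,(a,b),.067)[:2] for a,b in zip(u.ravel(),v.ravel())])-C
                ~~~^^^^^^^^^^^^^^
  File "h.py", line 6, in ray
    m=ctrl.camera_model(n);R=cv2.Rodrigues(np.array(m["rvec"],float))[0];t=np.array(m["tvec"],float).ravel()
ValueError: time passes only in moves, steps and waits
```

```bash
sed -i 's/^from station import ctrl/from station import ctrl\nimport functools\n@functools.cache\ndef cm(n): return ctrl.camera_model(n)/; s/=ctrl.camera_model(n)/=cm(n)/' h.py
python3 - <<'E'
from h import *
index()
for c in(C,):
  im=cv2.imread("pics/side0.png")
class F: pass
import h
h.ctrl=F();h.ctrl.camera=lambda n:cv2.imread(f"pics/{n}0.png")[:,:,::-1]
h.index();h.index("top")
E
```

```text
{-180: np.int64(108), -174: np.int64(200), -168: np.int64(241), -162: np.int64(188), -156: np.int64(80), -150: np.int64(56), -144: np.int64(53), -138: np.int64(52), -132: np.int64(53), -126: np.int64(53), -120: np.int64(52), -114: np.int64(52), -108: np.int64(51), -102: np.int64(51), -96: np.int64(53), -90: np.int64(52), -84: np.int64(51), -78: np.int64(51), -72: np.int64(52), -66: np.int64(52), -60: np.int64(52), -54: np.int64(52), -48: np.int64(52), -42: np.int64(48), -36: np.int64(42), -30: np.int64(38), -24: np.int64(38), -18: np.int64(36), -12: np.int64(36), -6: np.int64(37), 0: np.int64(47), 6: np.int64(76), 12: np.int64(102), 18: np.int64(116), 24: np.int64(101), 30: np.int64(77), 36: np.int64(57), 42: np.int64(45), 48: np.int64(45), 54: np.int64(44), 60: np.int64(40), 66: np.int64(38), 72: np.int64(36), 78: np.int64(41), 84: np.int64(44), 90: np.int64(43), 96: np.int64(44), 102: np.int64(43), 108: np.int64(44), 114: np.int64(46), 120: np.int64(47), 126: np.int64(49), 132: np.int64(50), 138: np.int64(51), 144: np.int64(52), 150: np.int64(50), 156: np.int64(50), 162: np.int64(5
[... 1099 characters left out ...]
4), 138: np.int64(53), 144: np.int64(54), 150: np.int64(54), 156: np.int64(54), 162: np.int64(53), 168: np.int64(52), 174: np.int64(53)}
index -148.80769129620887 [-0.03137719 -0.01899695]Traceback (most recent call last):
  File "<stdin>", line 8, in <module>
  File "h.py", line 46, in index
    P=np.array([ray(n,(a,b),.067)[:2] for a,b in zip(u.ravel(),v.ravel())])-C
                ~~~^^^^^^^^^^^^^^
  File "h.py", line 9, in ray
    m=cm(n);R=cv2.Rodrigues(np.array(m["rvec"],float))[0];t=np.array(m["tvec"],float).ravel()
  File "h.py", line 5, in cm
    def cm(n): return ctrl.camera_model(n)
                      ^^^^^^^^^^^^^^^^^
AttributeError: 'F' object has no attribute 'camera_model'
```

The dial is turning: the index has gone from about -148° to -168°. Continuing the arc.

Call:
jog_arm --pt "-0.0025 -0.0055 0 0 0 0.14 -1" --pt "-0.0025 -0.0055 0 0 0 0.14 -1" --pt "-0.0025 -0.0055 0 0 0 0.14 -1" --pt "-0.0025 -0.0055 0 0 0 0.14 -1" --pt "-0.0025 -0.0055 0 0 0 0.14 -1"

```text
time_s: 6.85
ee_pos: [0.5813, 0.1308, 0.0436]
eef_rot: [3.141, -0.0, 2.761]
force: [-1.1, 3.2, -0.0]
grip_width: 0.0005
grip_force: 1.2
```

```bash
sed -i 's/print(dict.*$/pass/' h.py; python3 - <<'E'
from h import *
arc(14-40,.0205);index()
E
```

```text
pose [0.5813 0.1308 0.0436 2.7614] [ 3.1412e+00 -4.0000e-04  2.7614e+00] t 6.85 F [-1.1  3.2 -0. ] w 0.0004547459816720742
shift [ 0.0007 -0.0014 -0.0354] rz 0.0736
index 151.3453573638039 [-0.03094521  0.01691018]
```

Call:
jog_arm --pt "-0.0025 -0.0055 0 0 0 0.14 -1" --pt "-0.0025 -0.0055 0 0 0 0.14 -1" --pt "-0.0025 -0.0055 0 0 0 0.14 -1" --pt "-0.0025 -0.0055 0 0 0 0.14 -1" --pt "0 0 0 0 0 0 -1"

```text
time_s: 7.4
ee_pos: [0.5775, 0.1067, 0.0437]
eef_rot: [3.142, 0.0, 2.205]
force: [-0.7, -0.1, 0.0]
grip_width: 0.0002
grip_force: 0.0
```

```bash
python3 - <<'E'
from h import *
arc(14-72,.0205);index()
E
```

```text
pose [0.5775 0.1067 0.0437 2.2053] [3.1415e+00 2.0000e-04 2.2053e+00] t 7.4 F [-0.7 -0.1  0. ] w 0.00018393642806729352
shift [ 0.0017 -0.0025 -0.0353] rz 0.076
index 119.43437063765275 [-0.01829575  0.03242424]
```

Call:
jog_arm --pt "-0.002 -0.0057 0 0 0 0.14 -1" --pt "-0.002 -0.0057 0 0 0 0.14 -1" --pt "-0.0022 -0.0055 0 0 0 0.14 -1" --pt "-0.0025 -0.0055 0 0 0 0.14 -1" --pt "-0.0025 -0.0055 0 0 0 0.14 -1"

```text
time_s: 7.95
ee_pos: [0.5559, 0.0872, 0.0438]
eef_rot: [3.14, -0.0, 1.505]
force: [2.9, 1.0, -0.6]
grip_width: 0.0005
grip_force: 1.2
```

Call:
jog_arm --pt "0 0 0 0 0 0 -1"

```text
time_s: 8.05
ee_pos: [0.5555, 0.087, 0.0438]
eef_rot: [3.141, 0.0, 1.507]
force: [-0.5, 0.8, -0.3]
grip_width: 0.0003
grip_force: 0.0
```

```bash
cat >> h.py <<'E'
def longline(n="side"):
    "long line angle: darkness on the ring at radii 67..76 mm (only the long line reaches there)"
    g=ctrl.camera(n).astype(float).max(2)
    m=cm(n);a=np.radians(np.arange(30,100,.5));rr=np.array([.067,.069,.071,.073,.075])
    pts=np.array([[C[0]+r*np.cos(t),C[1]+r*np.sin(t),.061] for t in a for r in rr]);q=proj(n,pts).astype(np.float32)
    s=cv2.remap(g.astype(np.float32),q[:,:1],q[:,1:],1).reshape(len(a),-1).mean(1)
    d=np.clip(np.median(s)*.9-s,0,None);i=s[20:-20].argmin()+20;k=slice(i-10,i+11)
    print("long",np.degrees((a[k]*d[k]).sum()/d[k].sum()),np.degrees(a[i]),s[::4].astype(int))
E
python3 - <<'E'
from h import *
arc(14-112,.0205);index();longline();
im=cv2.imread("pics/side0.png")
comp("pics/k3.png")
E
```

```text
pose [0.5555 0.087  0.0438 1.5068] [3.1413e+00 2.0000e-04 1.5068e+00] t 8.05 F [-0.5  0.8 -0.3] w 0.0003405867226891915
shift [ 0.0002 -0.0035 -0.0352] rz 0.0756
index 83.25582713879645 [0.00444783 0.03761234]
long 79.39729535370084 78.5 [ 57  57  65  86 114 141 157 158 150 152 164 181 194 197 187 144 128 154
 190 200 189 147 107  80  72  72  74  76  75  74  72  68  68  72  88]
```

View pics/k3.png

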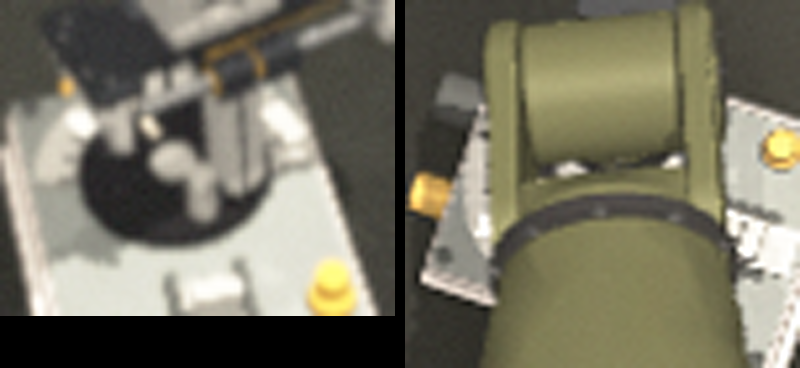

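The wrist hides the mark. I'll back off, lift and swing left to look with a clear view.

Call:
jog_arm --pt "0 0.008 0 0 0 0 -1" --pt "0 0 -0.05 0 0 0 -1" --pt "0 0 -0.05 0 0 0 -1" --pt "0.038 -0.022 -0.01 0 0 0 -1" --pt "0.038 -0.022 0 0 0 0 -1"

```text
time_s: 8.75
ee_pos: [0.5261, 0.1659, 0.1562]
eef_rot: [3.137, -0.001, 1.503]
force: [0.9, 0.3, -0.0]
grip_width: 0.0007
grip_force: 0.0
```

Call:
jog_arm --pt "0.038 -0.022 0 0 0 0 -1" --pt "0.038 -0.022 0 0 0 0 -1" --pt "0.038 -0.022 0 0 0 0 -1" --pt "0.038 -0.022 0 0 0 0 -1" --pt "0.038 -0.022 0 0 0 0 -1"

```text
time_s: 9.25
ee_pos: [0.4275, 0.3641, 0.1538]
eef_rot: [3.141, -0.0, 1.505]
force: [0.9, 0.8, -0.3]
grip_width: 0.0001
grip_force: 0.0
```

```bash
cat > look.py <<'E'
from h import *
import sys,os
def rect(src,n,C,z):
    "top-down picture about C at height z, 0.5 mm per pixel, polar: rows angle .5deg, cols radius .5mm"
    a=np.radians(np.arange(0,360,.5));r=np.arange(0,.09,.0005)
    A,Rr=np.meshgrid(a,r,indexing="ij")
    q=proj(n,np.stack([C[0]+Rr*np.cos(A),C[1]+Rr*np.sin(A),np.full(A.shape,z)],-1)).astype(np.float32).reshape(*A.shape,2)
    return cv2.remap(src,q[...,0],q[...,1],cv2.INTER_CUBIC).astype(float)
def centre(src,n,C):
    g=src.max(2)
    for _ in range(6):  # rim: black->light crossing, fit sinusoid of edge radius
        P=rect(g,n,C,.067);E=[];T=[]
        for i in range(0,720,6):
            s=cv2.blur(P[i:i+1,90:125],(3,1))[0];gr=np.diff(s);k=gr.argmax()
            if gr[k]>8: E.append((90+k+.5)*.5e-3);T.append(np.radians(i/2))
        E,T=np.array(E),np.array(T);M=np.c_[np.ones_like(T),np.cos(T),np.sin(T)];w=np.ones(len(T),bool)
        for _ in range(4):
            x=np.linalg.lstsq(M[w],E[w],rcond=None)[0];w=abs(M@x-E)<.003
        C=C+.8*x[1:]
    return C,x[0],w.sum()
def peak(a,s):
    i=s.argmax();k=(np.arange(i-16,i+17))%len(s);d=np.clip(s[k]-.4*s[i],0,None)
    return (i+(d*np.arange(-16,17)).sum()/d.sum())/2
for n in("top","side"):
    if len(sys.argv)>1: src=cv2.imread(f"pics/{n}0.png")[:,:,::-1].copy()
    else: src=ctrl.camera(n);cv2.imwrite(f"pics/L{n}.png",src[:,:,::-1])
    c,r,w=centre(src,n,C);mn=src.min(2);mx=src.max(2)
    P=rect(mn,n,c,.067)[:,60:104].mean(1)
    i=peak(0,P-np.median(P))
    Q=rect(mx,n,c,.061)[:,132:152].mean(1);s=np.zeros(720);ref=cv2.blur(Q.reshape(-1,1),(1,61)).ravel();s[60:180]=(ref-Q)[60:180]
    print(n,"C",c.round(4),"r",r.round(4),w,"index",round(i,2),"long",round(peak(0,s),2), "s",s[60:180:6].astype(int))
E
python3 look.py 0; python3 look.py; python3 -c "
from h import *
to(.5555,.087,.044,1.507)"
```

```text
top C [0.5383 0.1292] r 0.0541 117 index 213.35 long 61.57 s [  0   0   0   0   0  -1 -15 -19 -18 -20  74  85 -19 -19 -19 -15  -3   0
   0   0]
side C [0.5352 0.1242] r 0.0545 113 index 208.66 long 62.14 s [ -3  -2  -2   4   8  -2  -9  -6  -8 -15  29  57  -9 -13 -13  -6  -1  -3
  -2   1]
top C [0.5382 0.1293] r 0.0541 118 index 82.31 long 61.52 s [  0   0   0   0   0  -2 -15 -18 -18 -19  76  81 -19 -19 -19 -14  -3   0
   0   0]
side C [0.5353 0.1243] r 0.0544 114 index 81.01 long 62.19 s [ -1   0   0  -1  -1  -2  -1 -10 -12 -12  29  58  -7 -11 -11  -8  -5  -1
  -1   1]
pose [0.4261 0.3662 0.1536 1.5095] [-3.1412e+00 -5.0000e-04  1.5095e+00] t 9.35 F [ 0.2 -0.6 -0.2] w 0.0005732740818926655
shift [-0.2708  0.1462  0.1096] rz 0.0025
```

Clear look: index 81.7°, long line 61.8°, so 20° more clockwise. Returning to the contact point.

Call:
jog_arm --pt "-0.034 0.0193 0 0 0 0 -1" --pt "-0.034 0.0193 0 0 0 0 -1" --pt "-0.034 0.0193 0 0 0 0 -1" --pt "-0.034 0.0193 0 0 0 0 -1" --pt "-0.034 0.0193 0 0 0 0 -1"

```text
time_s: 9.85
ee_pos: [0.5138, 0.1842, 0.1538]
eef_rot: [3.141, 0.0, 1.505]
force: [0.8, 0.4, 0.6]
grip_width: 0.0003
grip_force: 0.0
```

Call:
jog_arm --pt "-0.034 0.0193 0 0 0 0 -1" --pt "-0.034 0.0193 0 0 0 0 -1" --pt "-0.034 0.0193 0 0 0 0 -1" --pt "0 0 0 0 0 0 -1"

```text
time_s: 10.25
ee_pos: [0.5653, 0.0763, 0.1534]
eef_rot: [3.142, 0.001, 1.5]
force: [-0.1, 0.4, -0.4]
grip_width: 0.0004
grip_force: 0.0
```

```bash
python3 - <<'E'
from h import *
to(.5635,.0865,.044,1.507)
E
```

```text
pose [0.5653 0.0763 0.1534 1.5004] [3.1416e+00 7.0000e-04 1.5004e+00] t 10.25 F [-0.1  0.4 -0.4] w 0.0004090515621659984
shift [ 0.0101 -0.0025  0.1094] rz -0.0066
```

Call:
jog_arm --pt "0.01 0 0.04 0 0 -0.006 -1" --pt "0 0 0.04 0 0 0 -1" --pt "0 0 0.029 0 0 0 -1" --pt "0 0 0 0 0 0 -1" --pt "0 0 0 0 0 0 -1"

```text
time_s: 10.75
ee_pos: [0.5647, 0.0906, 0.0456]
eef_rot: [3.141, -0.0, 1.51]
force: [0.4, -0.1, 0.2]
grip_width: 0.0005
grip_force: 0.0
```

```bash
python3 - <<'E'
from h import *
to(.5555,.087,.044,1.507)
c=np.array([.537,.1275]);v=np.array([.0185,-.0405])
for d in(20,):
    a=np.radians(-d);R=np.array([[np.cos(a),-np.sin(a)],[np.sin(a),np.cos(a)]]);p=c+R@v;print(p);to(*p,.044,1.507+a)
E
```

```text
pose [0.5647 0.0906 0.0456 1.5097] [ 3.1413 -0.      1.5097] t 10.75 F [ 0.4 -0.1  0.2] w 0.0005014203813777308
shift [-0.0041 -0.009   0.0016] rz 0.0027
[0.5405325  0.08311508]
pose [0.5647 0.0906 0.0456 1.5097] [ 3.1413 -0.      1.5097] t 10.75 F [ 0.4 -0.1  0.2] w 0.0005014203813777308
shift [-0.0089 -0.0237  0.0016] rz 0.3518
```

Call:
jog_arm --pt "-0.004 -0.008 0 0 0 0 -1" --pt "-0.0017 -0.0037 0 0 0 0.088 -1" --pt "-0.0017 -0.0037 0 0 0 0.088 -1" --pt "-0.0017 -0.0034 0 0 0 0.088 -1" --pt "-0.0017 -0.0034 0 0 0 0.088 -1"

```text
time_s: 11.25
ee_pos: [0.5416, 0.0828, 0.0467]
eef_rot: [3.138, -0.002, 1.153]
force: [2.4, -0.0, -0.8]
grip_width: 0.0005
grip_force: 1.1
```

Call:
jog_arm --pt "0 0 0 0 0 0 -1" --pt "0 0 0 0 0 0 -1"

```text
time_s: 11.45
ee_pos: [0.5413, 0.0829, 0.0459]
eef_rot: [3.14, -0.001, 1.16]
force: [-0.7, 0.4, 0.8]
grip_width: 0.0008
grip_force: 0.1
```

```bash
python3 - <<'E'
from h import *
to(.5405,.0831,.044,1.158)
E
```

```text
pose [0.5413 0.0829 0.0459 1.1596] [ 3.1400e+00 -8.0000e-04  1.1596e+00] t 11.45 F [-0.7  0.4  0.8] w 0.0007615996058343726
shift [-0.0001 -0.0008  0.0019] rz 0.0016
```

Call:
jog_arm --pt "0 0.009 0 0 0 0 -1" --pt "0 0 -0.05 0 0 0 -1" --pt "0 0 -0.05 0 0 0 -1" --pt "0.027 -0.0295 -0.01 0 0 0 -1" --pt "0.027 -0.0295 0 0 0 0 -1"

```text
time_s: 11.95
ee_pos: [0.5181, 0.1529, 0.1573]
eef_rot: [3.138, -0.003, 1.156]
force: [0.6, 0.5, -0.5]
grip_width: 0.0006
grip_force: 0.0
```

Call:
jog_arm --pt "0.027 -0.0295 0 0 0 0 -1" --pt "0.027 -0.0295 0 0 0 0 -1" --pt "0.027 -0.0295 0 0 0 0 -1" --pt "0.027 -0.0295 0 0 0 0 -1" --pt "0.027 -0.0295 0 0 0 0 -1"

```text
time_s: 12.45
ee_pos: [0.4358, 0.3369, 0.155]
eef_rot: [3.141, -0.0, 1.158]
force: [0.2, -0.1, 0.1]
grip_width: 0.0
grip_force: 0.0
```

```bash
python3 look.py; python3 - <<'E'
from h import *
# tab: top face ray at .095 along bolt axis; bright/dark profile for inspection
im=[cv2.imread(f"pics/L{n}.png") for n in("top","side")]
k=lambda c:cv2.resize(c,(395,int(395*c.shape[0]/c.shape[1])),interpolation=cv2.INTER_CUBIC)
a=k(im[0][190:255,215:285]);b=k(im[1][175:240,220:290]);cv2.imwrite("pics/k4.png",np.hstack([a,b]))
E
```

```text
top C [0.5382 0.1293] r 0.054 117 index 65.05 long 61.51 s [  0   0   0   0   0  -2 -15 -19 -18 -19  77  80 -19 -19 -19 -14  -2   0
   0   0]
side C [0.5353 0.1242] r 0.0545 116 index 65.61 long 61.8 s [ -1   1   0  -1  -2  -2   0  -7  -9  -9  28  39 -10  -9  -9  -3   0  -2
  -1   1]
```

View pics/k4.png

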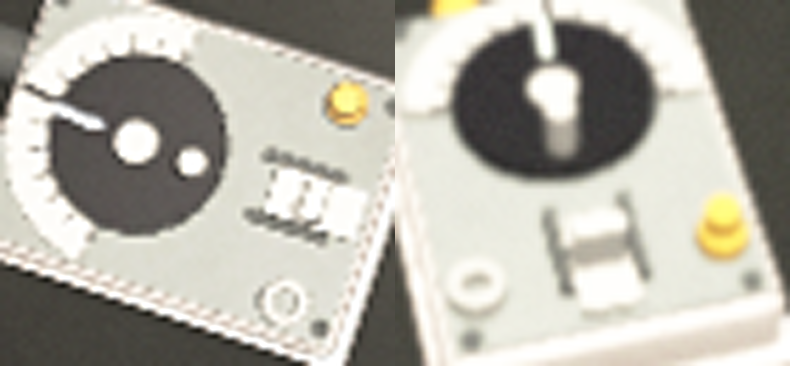

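The top and side crops show the index just past the long line: 65.3° against 61.7°, so about 3.6° remains. The tab is at top crop (300,192), with open casting behind it. One small correction push next.

```bash
python3 - <<'E'
from h import *
to(.5496,.0793,.045,1.16)
E
```

```text
pose [0.4347 0.3387 0.1548 1.1622] [-3.1412e+00 -4.0000e-04  1.1622e+00] t 12.55 F [-0.5 -0.6  0.1] w 0.0005220723181151113
shift [-0.1924  0.2085  0.1098] rz 0.0022
```

Call:
jog_arm --pt "-0.024 0.026 0 0 0 0 -1" --pt "-0.024 0.026 0 0 0 0 -1" --pt "-0.024 0.026 0 0 0 0 -1" --pt "-0.024 0.026 0 0 0 0 -1" --pt "-0.024 0.026 0 0 0 0 -1"

```text
time_s: 13.05
ee_pos: [0.5078, 0.1712, 0.1549]
eef_rot: [3.141, -0.0, 1.158]
force: [-0.0, -0.1, -0.3]
grip_width: 0.0005
grip_force: 0.0
```

Call:
jog_arm --pt "-0.024 0.026 0 0 0 0 -1" --pt "-0.024 0.026 0 0 0 0 -1" --pt "-0.024 0.026 0 0 0 0 -1" --pt "0 0 0 0 0 0 -1" --pt "0 0 0 0 0 0 -1"

```text
time_s: 13.55
ee_pos: [0.5496, 0.0749, 0.1546]
eef_rot: [-3.141, 0.0, 1.156]
force: [0.2, -0.4, -0.4]
grip_width: 0.0007
grip_force: 0.0
```

```bash
python3 - <<'E'
from h import *
to(.5496,.0793,.045,1.16)
E
```

```text
pose [0.5496 0.0749 0.1546 1.1558] [-3.1413e+00  1.0000e-04  1.1558e+00] t 13.55 F [ 0.2 -0.4 -0.4] w 0.0007260207992301588
shift [ 0.004  -0.0018  0.1096] rz -0.0042
```

Call:
jog_arm --pt "0.004 -0.001 0.04 0 0 0 -1" --pt "0 0 0.04 0 0 0 -1" --pt "0 0 0.03 0 0 0 -1" --pt "0 0 0 0 0 0 -1" --pt "0 0 0 0 0 0 -1"

```text
time_s: 14.05
ee_pos: [0.5503, 0.0806, 0.0457]
eef_rot: [3.141, -0.0, 1.158]
force: [-0.4, 0.6, 0.5]
grip_width: 0.0
grip_force: 0.0
```

```bash
python3 - <<'E'
from h import *
to(.5385,.0827,.045,1.097)
E
```

```text
pose [0.5503 0.0806 0.0457 1.1579] [ 3.1413e+00 -2.0000e-04  1.1579e+00] t 14.05 F [-0.4  0.6  0.5] w 7.005187677582166e-06
shift [-0.0028 -0.0116  0.0007] rz 0.0609
```

Call:
jog_arm --pt "-0.001 -0.004 0 0 0 0.03 -1" --pt "-0.001 -0.004 0 0 0 0.03 -1" --pt "-0.0008 -0.0018 0 0 0 0 -1" --pt "0 -0.0018 0 0 0 0 -1" --pt "0 0 0 0 0 0 -1"

```text
time_s: 14.55
ee_pos: [0.5391, 0.0826, 0.0459]
eef_rot: [3.14, -0.001, 1.098]
force: [2.2, -0.2, 1.1]
grip_width: 0.0004
grip_force: 1.1
```

```bash
python3 - <<'E'
from h import *
to(.5385,.0827,.045,1.097)
E
```

```text
pose [0.5391 0.0826 0.0459 1.0977] [ 3.1395e+00 -1.2000e-03  1.0977e+00] t 14.55 F [ 2.2 -0.2  1.1] w 0.0004017554283693922
shift [-0.0002 -0.0006  0.0009] rz 0.0007
```

Call:
jog_arm --pt "0 0.009 0 0 0 0 -1" --pt "0 0 -0.05 0 0 0 -1" --pt "0 0 -0.05 0 0 0 -1" --pt "0.0255 -0.03 -0.01 0 0 0 -1" --pt "0.0255 -0.03 0 0 0 0 -1"

```text
time_s: 15.05
ee_pos: [0.5173, 0.1515, 0.1571]
eef_rot: [3.139, -0.002, 1.095]
force: [0.2, 0.3, -1.1]
grip_width: 0.0006
grip_force: 0.0
```

Call:
jog_arm --pt "0.0255 -0.03 0 0 0 0 -1" --pt "0.0255 -0.03 0 0 0 0 -1" --pt "0.0255 -0.03 0 0 0 0 -1" --pt "0.0255 -0.03 0 0 0 0 -1" --pt "0.0255 -0.03 0 0 0 0 -1"

```text
time_s: 15.55
ee_pos: [0.4405, 0.3344, 0.1547]
eef_rot: [-3.141, 0.0, 1.097]
force: [-0.0, -1.2, -0.1]
grip_width: 0.0008
grip_force: 0.0
```

```bash
python3 look.py; python3 - <<'E'
from h import *
P=[]
k4t=lambda x,y:(215+(x+.5)/5.643-.5,190+(y+.5)/5.643-.5)
k4s=lambda x,y:(220+(x-395+.5)/5.643-.5,175+(y+.5)/5.643-.5)
for nm,a,b,z in(("tab",(298,192),(597,222),.095),("fit",(348,104),(722,205),.083),("nut",(281,300),(473,280),.069),("peg",(191,160),(555,100),.097)):
    print(nm,ray("top",k4t(*a),z).round(4),ray("side",k4s(*b),z).round(4))
cc=np.array([.537,.127]);h=np.radians(-19.9)
R=np.array([[np.cos(h),-np.sin(h)],[np.sin(h),np.cos(h)]])
for l,p in(("tab",(0,-.113)),("fit",(.062,-.115)),("nut",(-.06,-.112)),("edge",(0,-.150)),("behind",(0,-.141))):print(l,(cc+R@np.array(p)).round(4))
p=cc+R@np.array([0,-.139]);to(p[0],p[1],.155,h+np.pi/2)
E
```

```text
top C [0.5382 0.1293] r 0.054 117 index 62.87 long 61.51 s [  0   0   0   0   0  -2 -15 -19 -19 -19  77  80 -19 -19 -19 -14  -2   0
   0   0]
side C [0.5352 0.124 ] r 0.0544 115 index 63.63 long 62.0 s [-1  0  0 -1 -2 -1  2 -6 -7 -8 19 33 -7 -7 -7 -2  0 -2 -2  1]
tab [0.5053 0.033  0.095 ] [0.5    0.0223 0.095 ]
fit [0.5579 0.0035 0.083 ] [0.5607 0.0056 0.083 ]
nut [0.4442 0.0447 0.069 ] [0.4413 0.0438 0.069 ]
peg [0.5247 0.0949 0.097 ] [0.5231 0.0989 0.097 ]
tab [0.4985 0.0207]
fit [ 0.5562 -0.0022]
nut [0.4425 0.0421]
edge [ 0.4859 -0.014 ]
behind [ 0.489  -0.0056]
pose [0.4395 0.3363 0.1545 1.1009] [-3.1408e+00  1.0000e-04  1.1009e+00] t 15.65 F [-0.6 -0.8 -0.1] w 0.00043017189187728825
shift [-0.2804  0.1987 -0.0005] rz -0.1226
```

The index is now within about 1.5° of the long line. Next, over to behind the tab, whose estimated position is (0.500, 0.0235).

Call:
jog_arm --pt "-0.0344 0.0248 0 0 0 0 -1" --pt "-0.0344 0.0248 0 0 0 0 -1" --pt "-0.0344 0.0248 0 0 0 0 -1" --pt "-0.0344 0.0248 0 0 0 0 -1" --pt "-0.0344 0.0248 0 0 0 0 -1"

```text
time_s: 16.15
ee_pos: [0.4731, 0.1211, 0.1548]
eef_rot: [-3.142, 0.0, 1.097]
force: [0.2, 0.9, 0.6]
grip_width: 0.0007
grip_force: 0.0
```

Call:
jog_arm --pt "-0.0344 0.0248 0 0 0 0 -1" --pt "-0.0344 0.0248 0 0 0 0 -1" --pt "-0.0344 0.0248 0 0 0 0 -1" --pt "0 0 0 0 0 -0.122 -1" --pt "0 0 0 0 0 0 -1"

```text
time_s: 16.65
ee_pos: [0.492, -0.004, 0.1546]
eef_rot: [-3.141, 0.0, 1.219]
force: [0.9, -0.1, -0.8]
grip_width: 0.0004
grip_force: 0.0
```

```bash
python3 - <<'E'
from h import *
to(.4918,.001,.045,1.2235)
E
```

```text
pose [ 0.492  -0.004   0.1546  1.2185] [-3.1411e+00  1.0000e-04  1.2185e+00] t 16.65 F [ 0.9 -0.1 -0.8] w 0.00038240420677754683
shift [ 0.0046 -0.0019  0.1096] rz -0.005
```

Call:
jog_arm --pt "0.002 -0.002 0.04 0 0 0 -1" --pt "0 0 0.04 0 0 0 -1" --pt "0 0 0.01 0 0 0 -1" --pt "0 0 0 0 0 0 -1"

```text
time_s: 17.05
ee_pos: [0.4902, 0.0005, 0.0641]
eef_rot: [-3.139, 0.001, 1.218]
force: [-0.6, -0.4, 1.0]
grip_width: 0.0003
grip_force: 0.0
```

Call:
jog_arm --pt "0 0 0.007 0 0 0 -1" --pt "0 0 0.007 0 0 0 -1" --pt "0 0 0.005 0 0 0 -1" --pt "0 0 0 0 0 0 -1"

```text
time_s: 17.45
ee_pos: [0.4905, 0.0002, 0.0454]
eef_rot: [-3.141, 0.0, 1.219]
force: [-1.3, -0.4, -0.0]
grip_width: 0.0007
grip_force: 0.0
```

Call:
jog_arm --pt "0.003 0 0 0 0 0 -1" --pt "0.003 0 0 0 0 0 -1" --pt "0.002 0 0 0 0 0 -1" --pt "0.002 0 0 0 0 0 -1" --pt "0 0 0 0 0 0 -1"

```text
time_s: 17.95
ee_pos: [0.4942, 0.0098, 0.0458]
eef_rot: [3.141, 0.0, 1.219]
force: [0.3, -0.3, -0.1]
grip_width: 0.0005
grip_force: 0.0
```

```bash
python3 - <<'E'
from h import *
to(.4952,.0103,.045,1.2235)
E
```

```text
pose [0.4942 0.0098 0.0458 1.2191] [3.1414 0.     1.2191] t 17.95 F [ 0.3 -0.3 -0.1] w 0.0004560660015505429
shift [0.0008 0.0007 0.0008] rz -0.0044
```

Call:
jog_arm --pt "0.003 0 0 0 0 0 -1" --pt "0.003 0 0 0 0 0 -1" --pt "0.003 0 0 0 0 0 -1" --pt "0.003 0 0 0 0 0 -1" --pt "0.003 0 0 0 0 0 -1"

```text
time_s: 18.45
ee_pos: [0.4993, 0.0239, 0.0456]
eef_rot: [-3.141, 0.0, 1.219]
force: [-1.8, -1.7, 0.9]
grip_width: 0.0002
grip_force: 1.1
```

Call:
jog_arm --pt "0.002 0 0 0 0 0 -1" --pt "0.002 0 0 0 0 0 -1" --pt "0.002 0 0 0 0 0 -1" --pt "0.002 0 0 0 0 0 -1"

```text
time_s: 18.85
ee_pos: [0.502, 0.0314, 0.0456]
eef_rot: [-3.141, 0.0, 1.219]
force: [-1.4, -1.8, 0.5]
grip_width: 0.0003
grip_force: 1.1
```

Call:
jog_arm --pt "0.001 0 0 0 0 0 -1" --pt "0.001 0 0 0 0 0 -1" --pt "0.001 0 0 0 0 0 -1"

```text
time_s: 19.15
ee_pos: [0.503, 0.0341, 0.0456]
eef_rot: [-3.141, 0.0, 1.219]
force: [-2.1, -0.6, -0.1]
grip_width: 0.0001
grip_force: 1.0
```

Call:
jog_arm --pt "0.001 0 0 0 0 0 -1" --pt "0.001 0 0 0 0 0 -1" --pt "0.001 0 0 0 0 0 -1"

```text
time_s: 19.45
ee_pos: [0.5034, 0.0351, 0.0456]
eef_rot: [-3.141, 0.004, 1.219]
force: [-10.5, -21.0, 6.9]
grip_width: 0.0005
grip_force: 11.5
```

Call:
jog_arm --pt "0.001 0 0 0 0 0 -1" --pt "0.001 0 0 0 0 0 -1"

```text
time_s: 19.65
ee_pos: [0.5034, 0.0354, 0.0457]
eef_rot: [-3.14, 0.007, 1.219]
force: [-15.3, -32.8, 10.8]
grip_width: 0.0003
grip_force: 18.3
```

Call:
jog_arm --pt "0.001 0 0 0 0 0 -1" --pt "0.001 0 0 0 0 0 -1"

```text
time_s: 19.85
ee_pos: [0.5035, 0.0357, 0.0457]
eef_rot: [-3.14, 0.009, 1.219]
force: [-19.9, -45.0, 15.3]
grip_width: 0.0003
grip_force: 25.1
```

The stop has been reached (force rising, no more travel). Backing off and lifting clear.

Call:
jog_arm --pt "-0.007 0 0 0 0 0 -1" --pt "-0.008 0 0 0 0 0 -1" --pt "0 0 -0.04 0 0 0 -1" --pt "0 0 -0.04 0 0 0 -1" --pt "0 0 -0.04 0 0 0 -1"

```text
time_s: 20.35
ee_pos: [0.5002, 0.0266, 0.1672]
eef_rot: [3.141, -0.001, 1.219]
force: [-0.1, -0.3, -0.4]
grip_width: 0.0001
grip_force: 0.0
```

Call:
jog_arm --pt "0.03 -0.015 0 0 0 0 -1" --pt "0.04 -0.02 0 0 0 0 -1" --pt "0.04 -0.02 0 0 0 0 -1" --pt "0.04 -0.02 0 0 0 0 -1" --pt "0.04 -0.02 0 0 0 0 -1"

```text
time_s: 20.85
ee_pos: [0.4763, 0.2397, 0.1659]
eef_rot: [3.141, -0.001, 1.219]
force: [0.1, -0.8, -0.1]
grip_width: 0.0007
grip_force: 0.0
```

Call:
jog_arm --pt "0.04 -0.02 0 0 0 0 -1" --pt "0.04 -0.02 0 0 0 0 -1" --pt "0.03 -0.02 0 0 0 0 -1" --pt "0 0 0 0 0 0 -1" --pt "0 0 0 0 0 0 -1"

```text
time_s: 21.35
ee_pos: [0.458, 0.362, 0.1654]
eef_rot: [-3.141, -0.0, 1.22]
force: [-0.0, -0.2, -0.9]
grip_width: 0.0005
grip_force: 0.0
```

```bash
cp pics/Lside.png pics/oldside.png; cp pics/Ltop.png pics/oldtop.png; python3 look.py; python3 - <<'E'
from h import *
# bolt travel: shift of the tab patch between pictures, projected along head y
for n,z in(("top",.095),("side",.095)):
    a=cv2.imread(f"pics/old{n}.png",0);b=cv2.imread(f"pics/L{n}.png",0)
    d=np.array([.340,.940]);t=np.array([.500,.0235])
    s=np.arange(-.03,.06,.002);f=lambda g:[int(v) for v in cv2.remap(g,*[np.array(proj(n,[[*(t+x*d),z] for x in s])[:,i:i+1],np.float32) for i in(0,1)],cv2.INTER_LINEAR).ravel()]
    print(n);print(f(a));print(f(b))
E
```

```text
top C [0.5381 0.1291] r 0.0541 117 index 62.88 long 61.51 s [  0   0   0   0   0  -2 -15 -19 -19 -19  77  80 -19 -19 -19 -14  -2   0
   0   0]
side C [0.5354 0.1246] r 0.0542 104 index 63.41 long 61.95 s [-1  0  0 -1 -1 -1  0 -7 -8 -8 22 36 -7 -7 -8 -3  0 -1 -1  0]
top
[227, 243, 254, 253, 252, 252, 252, 252, 252, 251, 249, 237, 221, 238, 255, 254, 253, 250, 229, 211, 235, 254, 253, 253, 252, 253, 254, 250, 239, 223, 220, 221, 221, 221, 221, 222, 222, 221, 221, 222, 222, 218, 197, 144, 106]
[221, 220, 219, 219, 219, 219, 219, 219, 219, 219, 220, 220, 219, 222, 228, 244, 254, 252, 252, 252, 252, 252, 253, 252, 249, 232, 212, 238, 255, 254, 253, 250, 220, 200, 231, 250, 253, 253, 252, 253, 253, 243, 208, 144, 105]
side
[247, 233, 215, 194, 179, 178, 178, 179, 184, 193, 214, 236, 247, 253, 254, 254, 253, 250, 246, 241, 238, 236, 236, 235, 234, 233, 224, 213, 177, 140, 97, 67, 56, 52, 55, 57, 62, 72, 86, 100, 113, 124, 134, 137, 138]
[214, 213, 217, 235, 249, 252, 253, 254, 254, 254, 254, 254, 253, 250, 244, 229, 205, 190, 178, 177, 176, 178, 185, 198, 217, 239, 248, 253, 253, 252, 242, 220, 171, 126, 87, 67, 64, 72, 85, 97, 110, 122, 133, 137, 139]
```

The bolt has travelled 28 mm in both views (fully home) and the index is within 1.5° of the line. Handing in.

```bash
python3 -c "
from station import ctrl
print(ctrl.hand_in())"
```

```text
the job is handed in; nothing more can be done
None
```

The job is handed in (no verdict came back): my last pictures put the index mark about 1.5° from the long line, the scale ring as it was, and the bolt fully home after 28 mm of travel, with the arm clear.

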